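# Put the hole saws away on their rail in order of size

### The job

The cut-outs in the cupboard panel are done: put the four blue hole saws away on the storage rail, one over each brass peg, teeth down and sitting flat on the rubber, in order of size from the smallest next to the red end stop to the largest at the far end. Leave the brass ball valve beside the rail where it lies.

Things in the scene. Friction and masses are not known exactly. Their poses are not given: they have to be found in the camera images.
- saw_29: Hole saw of 29 mm outer diameter, the smallest of four: a steel cup standing mouth down, blue painted wall 2 mm thick, teeth on the lower rim, bare steel back plate on top with a 15 mm arbor hole. 46 mm tall; inside 25 mm across and open from below to 41 mm deep. Origin at the centre of its toothed lower rim, z up. Grip across the outside, any yaw. About 50 g, loose.
- saw_38: Hole saw of 38 mm outer diameter, the second smallest of four: a steel cup standing mouth down, blue painted wall 2 mm thick, teeth on the lower rim, bare steel back plate on top with a 15 mm arbor hole. 46 mm tall; inside 34 mm across and open from below to 41 mm deep. Origin at the centre of its toothed lower rim, z up. Grip across the outside, any yaw. About 80 g, loose.
- saw_48: Hole saw of 48 mm outer diameter, the second largest of four: a steel cup standing mouth down, blue painted wall 2 mm thick, teeth on the lower rim, bare steel back plate on top with a 15 mm arbor hole. 46 mm tall; inside 44 mm across and open from below to 41 mm deep. Origin at the centre of its toothed lower rim, z up. Grip across the outside, any yaw. About 110 g, loose.
- saw_60: Hole saw of 60 mm outer diameter, the largest of four: a steel cup standing mouth down, blue painted wall 2 mm thick, teeth on the lower rim, bare steel back plate on top with a 15 mm arbor hole. 46 mm tall; inside 56 mm across and open from below to 41 mm deep. Origin at the centre of its toothed lower rim, z up. Grip across the outside, any yaw. About 160 g, loose.
- peg_a: One of four identical upright brass pegs, 7 mm thick, tapered nose, 20 mm tall, in a line about 86 mm apart (up to 10 mm more or less) along the middle of the storage rail (aluminium, 404 x 90 mm, black rubber top 16 mm above the worktop). Origin at its foot, on the rubber, z up. Letters are shuffled: they say nothing of the order. Fixed.
- peg_b: One of four identical upright brass pegs, 7 mm thick, tapered nose, 20 mm tall, in a line about 86 mm apart (up to 10 mm more or less) along the middle of the storage rail (aluminium, 404 x 90 mm, black rubber top 16 mm above the worktop). Origin at its foot, on the rubber, z up. Letters are shuffled: they say nothing of the order. Fixed.
- peg_c: One of four identical upright brass pegs, 7 mm thick, tapered nose, 20 mm tall, in a line about 86 mm apart (up to 10 mm more or less) along the middle of the storage rail (aluminium, 404 x 90 mm, black rubber top 16 mm above the worktop). Origin at its foot, on the rubber, z up. Letters are shuffled: they say nothing of the order. Fixed.
- peg_d: One of four identical upright brass pegs, 7 mm thick, tapered nose, 20 mm tall, in a line about 86 mm apart (up to 10 mm more or less) along the middle of the storage rail (aluminium, 404 x 90 mm, black rubber top 16 mm above the worktop). Origin at its foot, on the rubber, z up. Letters are shuffled: they say nothing of the order. Fixed.
- red_stop: Red end stop: a block 90 mm (across the rail) x 20 mm, 30 mm tall, closing one end of the storage rail; the other end has an equal grey one. Which end is red varies. Its centre is about 63 mm from the nearest peg, in line with the pegs. Origin at the centre of its underside, on the worktop. Its y axis lies along the rail. Fixed.
- valve: Brass ball valve lying loose on the worktop, 76 mm long (with its red lever 102 mm, towards +x) and 53 mm tall, not part of the job. Origin under its middle.
Things that resemble listed ones, but are neither listed nor needed, are in the scene too. Leave any green look-alike of the saw_48 alone.

How it is judged (in metres and radians):
At the end, for the whole second after the job is handed in: Counted from the red stop, the pegs stand inside the 29, 38, 48 and 60 mm saws in that order (centres within 13, 18, 23 and 29 mm of the peg). Each rim rests on the rubber (12 to 20 mm above the worktop), upright within 0.1 rad, at rest and released ((horizontal distance between saw_29 and peg_a below 0.013 m or horizontal distance between saw_29 and peg_b below 0.013 m or horizontal distance between saw_29 and peg_c below 0.013 m or horizontal distance between saw_29 and peg_d below 0.013 m) and horizontal distance between saw_29 and red_stop below 0.106 m and height (world z) of saw_29 between 0.012 and 0.02 m and angle between each of saw_29, saw_38, saw_48, saw_60's own z axis and vertical below 0.1 rad and linear speed of each of saw_29, saw_38, saw_48, saw_60 below 0.02 m/s and angular speed of each of saw_29, saw_38, saw_48, saw_60 below 0.3 rad/s and contact force between the fingers and saw_29 below 0.1 N and (horizontal distance between saw_38 and peg_a below 0.018 m or horizontal distance between saw_38 and peg_b below 0.018 m or horizontal distance between saw_38 and peg_c below 0.018 m or horizontal distance between saw_38 and peg_d below 0.018 m) and horizontal distance between saw_38 and red_stop between 0.106 and 0.192 m and height (world z) of saw_38 between 0.012 and 0.02 m and contact force between the fingers and saw_38 below 0.1 N and (horizontal distance between saw_48 and peg_a below 0.023 m or horizontal distance between saw_48 and peg_b below 0.023 m or horizontal distance between saw_48 and peg_c below 0.023 m or horizontal distance between saw_48 and peg_d below 0.023 m) and horizontal distance between saw_48 and red_stop between 0.192 and 0.278 m and height (world z) of saw_48 between 0.012 and 0.02 m and contact force between the fingers and saw_48 below 0.1 N and (horizontal distance between saw_60 and peg_a below 0.029 m or horizontal distance between saw_60 and peg_b below 0.029 m or horizontal distance between saw_60 and peg_c below 0.029 m or horizontal distance between saw_60 and peg_d below 0.029 m) and horizontal distance between saw_60 and red_stop between 0.278 and 0.4 m and height (world z) of saw_60 between 0.012 and 0.02 m and contact force between the fingers and saw_60 below 0.1 N); the robot touches nothing.
It fails at once if the brass ball valve is shifted by more than 30 mm (distance of valve from where it was at the start of the episode above 0.03 m).
It also fails if it takes over 93 s, if anything falls off the work surface, if the arm or the gripper's body presses on something with over 40 N, if the wrist force passes 120 N, or if a joint passes its speed limit or range.

### The arm

A 7-joint arm with a two-finger parallel gripper is mounted at the origin on the work surface. World frame = base frame: x ahead of the robot, y to its left, z up, the work surface at z = 0. Lengths are in mm, angles in rad, forces in N, time in s.
With the tool pointing down it reaches from about 425 to 950 mm from the base axis. Payload 4.7 kg.
Tool frame: the origin (TCP) lies midway between the tips of the shut fingers; the grasp point (between the pads) lies 19 mm behind it; z points along the fingers, y is the line along which they close (so a half turn about z gives the same grasp; the last joint's range is limited). The gripper opens to 85 mm and grips with 20 to 120 N. Pads are 22 mm wide; open, the fingers measure 114 mm over their backs; the gripper's body (76 mm by 85 mm) begins 54 mm behind the grasp point. The pads swing forward as they close: fully open they stand 13 mm farther back than shut.
Start: joints at [1.238, 0.469, -0.049, 1.532, 0.024, 1.141, -0.082], TCP at [201.972, -644.093, 231.335] pointing down, gripper open.
Joint ranges: [-2.59, 2.59], [-0.33, 1.99], [-1.39, 1.29], [0.1, 2.45], [-1.04, 4.18], [0.21, 1.99], [-2.66, 2.66]. Speed limits (rad/s): [2.57, 2.57, 3.14, 3.14, 3.14, 3.14, 3.14].

### API

Orientations are given as a unit quaternion [w, x, y, z].
In Python, from cell import r, imaging gives the robot as it stands.
- The arm moves only by the tool move_arm, never from a script. Its argument "deltas" is a list that holds one entry, the list of rows, each a list of 5 numbers: the finger opening in m, from 0 to 0.0854, then the shift along the tool's x, y, z in m, then the turn about the tool's z in degrees. In form: [[[fingers, dx, dy, dz, yaw], ...]]. A call has 1 to 20 rows; each row is the pose to reach, as a shift and turn from the pose commanded when the call began, along the tool's axes at that moment; what a row does not reach only later rows make up. A row lasts 1/8 s, in which the tool goes at most 62.5 mm and 10.7 degrees, less where a joint would pass 70% of its speed; a pose out of reach is approached as far as the arm can. A call with a gripper value outside its range is refused whole. The fingers move at their own pace and stop on an object; "squeeze" is the grip in N (left out, the last holds). Time passes only in rows, so rows that repeat a pose let the fingers close. It gives the time, the measured TCP pose, the force, the opening and the grip force at its end, in the units of the state.
- r.sense(): the state, without advancing time (a new reading comes with each control period).
- imaging.get_image(name): name is "side" or "top"; returns (picture, depth): 384x512x3 uint8, red, green, blue; 384x512 float32, mm along the optical axis (not along the pixel's ray), 0 where there is no reading.
- imaging.get_calibration(name): a dict with "fx", "fy", "cx", "cy" (pixels), "pose" (4x4, takes a point from camera to world coordinates). Camera axes: x right, y down, z forward; pixel columns grow to the right and rows downward; lengths in mm; the calibration is good to about 2 mm. A picture is of the moment at which its call begins. get_calibration takes no time and is no camera call.
- r.hand_in(): hands the job in; it is judged then, once.
The state is a dict: "t": time; "joints": joint angles; "qd": joint speeds; "joint_efforts": joint torques, N m; "tcp_pos": TCP position; "orientation": TCP orientation; "force": force on the tool from outside, world axes, zero at the start; "moment": the same for the moment, N m; "grip_width": finger opening in mm; "finger_force": force on a finger pad.
Only numpy, scipy, OpenCV 4.12 (cv2) and the standard library are available. Lean on these libraries where they do the work, as an engineer would, in place of code of your own. Each camera call takes 0.05 s, during which the arm holds its last target. There are 200 camera calls.

## Working session

There is one attempt and no reset: what is moved stays moved. The work goes in short steps, Python scripts to look and compute and a tool call to move; the robot and the scene stay as the last step left them, time stands still between calls to the robot, and variables do not carry over. Pictures are saved under pics/ and viewed, at most 14 in all, crops included, and the job is handed in when it is done.

Besides the shell and the picture viewer there is one more tool, called after "Call:" as name(argument=value, ...) on one line, values as JSON. move_arm: Moves the arm, as the interface text tells. Its arguments: {"type":"object","properties":{"deltas":{"type":"array"},"squeeze":{"type":"number"}},"required":["deltas"]}

```bash
mkdir -p pics; python3 - <<'E'
from cell import r, imaging
import cv2,numpy as np
s=r.sense();print(s['t'],s['tcp_pos'],s['orientation'],s['grip_width'])
for n in('top','side'):
    p,d=imaging.get_image(n);c=imaging.get_calibration(n)
    print(n,c['fx'],c['cx'],c['cy'],np.round(c['pose'],3).tolist())
    cv2.imwrite(f'pics/{n}0.png',p[:,:,::-1]);np.savez(f'{n}0.npz',p=p,d=d)
E
```

```text
0.0 [ 201.73693505 -643.54057981  230.25625539] [-9.57768700e-04  9.88488740e-01  1.51291319e-01 -1.74716300e-04] 85.57158529071378
top 469.93353912891763 253.91865960059587 191.89775145255263 [[0.024, -0.988, 0.15, 367.519], [-1.0, -0.025, -0.0, -43.637], [0.004, -0.15, -0.989, 1202.667], [0.0, 0.0, 0.0, 1.0]]
side 374.77603253202506 255.93919471137335 193.77373297863988 [[0.963, -0.179, 0.201, 352.215], [-0.268, -0.566, 0.78, -732.645], [-0.026, -0.805, -0.593, 569.475], [0.0, 0.0, 0.0, 1.0]]
```

View pics/top0.png

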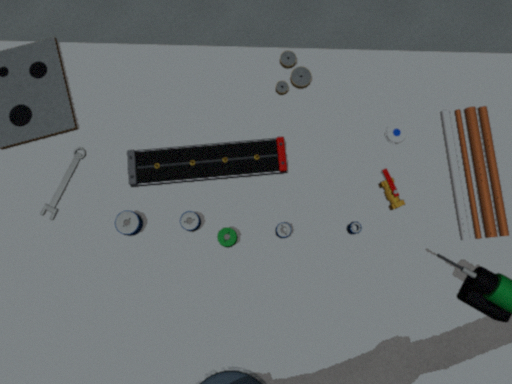

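View pics/side0.png

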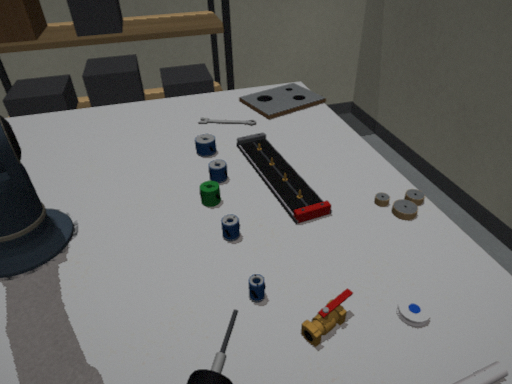

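Top view: saws (blue walls, steel tops) at (128,223), (190,221), (284,230) and (354,228). The green look-alike at (228,237) is to be left alone. The pegs are at (157,166), (193,163), (225,160) and (257,157), the red stop at (282,155) is the right end, and the valve is at (391,190). The blue-and-white disc at (397,132) is flat, not a saw.

```bash
cat > h.py <<'E'
from cell import r, imaging
import cv2,numpy as np
def ray(c,u,v,z):
    P=np.array(c['pose']);d=P[:3,:3]@np.array([(u-c['cx'])/c['fx'],(v-c['cy'])/c['fy'],1]);return (P[:3,3]+d*(z-P[2,3])/d[2])[:2]
def world(c,d):
    v,u=np.mgrid[:384,:512];P=np.array(c['pose'])
    X=np.stack([(u-c['cx'])/c['fx']*d,(v-c['cy'])/c['fy']*d,d],-1);return X@P[:3,:3].T+P[:3,3]
def proj(c,p):
    P=np.array(c['pose']);q=P[:3,:3].T@(np.array(p)-P[:3,3]);return c['cx']+c['fx']*q[0]/q[2],c['cy']+c['fy']*q[1]/q[2]
E
python3 - <<'E'
from h import *
for n in('top','side'):
    c=imaging.get_calibration(n);f=np.load(n+'0.npz');p,d=f['p'],f['d'];W=world(c,d)
    print(n,'table z',np.median(W[...,2][(d>0)]))
    m=((W[...,2]>38)&(W[...,2]<56)&(d>0)&(W[...,0]>300)&(W[...,0]<800)&(abs(W[...,1])<450)).astype(np.uint8)
    m=cv2.morphologyEx(m,cv2.MORPH_CLOSE,np.ones((5,5)))
    cs,_=cv2.findContours(m,0,1)
    for k in cs:
        if cv2.contourArea(k)<25: continue
        mm=np.zeros((384,512),np.uint8);cv2.drawContours(mm,[k],-1,1,-1)
        vs,us=np.nonzero(mm);q=ray(c,us.mean(),vs.mean(),46)
        print(' blob',us.mean().round(1),vs.mean().round(1),q.round(1),'dia~',np.sqrt(4/np.pi*len(us))*d[mm>0].mean()/c['fx'], 'z',np.median(W[mm>0][:,2]))
    h=cv2.cvtColor(p,cv2.COLOR_RGB2HSV)
    box=(h[...,0]>14)&(h[...,0]<32)&(h[...,1]>110)&(h[...,2]>60)
    k_,l,st,ce=cv2.connectedComponentsWithStats(box.astype(np.uint8))
    for i in range(1,k_):
        if 4<=st[i][4]<400: print(' brass',ce[i].round(1),st[i][4],ray(c,*ce[i],26).round(1),ray(c,*ce[i],16).round(1))
    red=((h[...,0]<6)|(h[...,0]>174))&(h[...,1]>150)&(h[...,2]>60)
    k_,l,st,ce=cv2.connectedComponentsWithStats(red.astype(np.uint8))
    for i in range(1,k_):
        if st[i][4]>40: print(' red',ce[i].round(1),st[i][4],ray(c,*ce[i],30).round(1))
f=np.load('top0.npz')['p'][130:255,100:300,::-1];cv2.imwrite('pics/crop.png',cv2.resize(f,None,fx=4,fy=4,interpolation=cv2.INTER_CUBIC))
E
```

```text
top table z 0.3610730311484076
 blob 226.0 236.0 [431.4  21.7] dia~ 47.560017972892496 z 46.046354453469576
 blob 282.9 229.0 [ 452.  -117.5] dia~ 37.66469277687541 z 45.570449649867555
 blob 354.8 226.7 [ 462.2 -294.6] dia~ 29.142441432996744 z 45.42795593538847
 blob 188.9 220.0 [468.6 114.6] dia~ 47.717872290396656 z 45.851716959100486
 blob 126.7 221.7 [460.5 267.6] dia~ 60.39689066182516 z 45.97925830843826
 blob 389.9 182.5 [ 574.9 -383.3] dia~ 36.872682926557246 z 49.9866317922465
 brass [256.2 157. ] 20 [636.3 -47.5] [638.6 -47.5]
 brass [224.5 159.4] 21 [627.9  33.3] [630.1  33.9]
 brass [192.1 162.3] 19 [618.3 115.9] [620.4 117.3]
 brass [156.7 165.3] 23 [608.2 205.9] [610.3 208. ]
 brass [392.5 179.5] 4 [ 586.3 -395.9] [ 588.2 -398.9]
 brass [391.4 195.8] 243 [ 544.4 -392.2] [ 545.9 -395.1]
 red [281.1 154.1] 243 [ 644.4 -111. ]
 red [388.8 179.5] 92 [ 585.4 -385.2]
side table z 0.49438305266903626
 blob 334.2 302.8 [ 572.4 -381.1] dia~ 33.778825764435 z 50.03658498500465
 blob 255.6 280.9 [ 458.7 -297.6] dia~ 28.394520987100268 z 45.33222964272329
 blob 229.2 220.8 [ 448.
[... 2869 characters left out ...]
  93.8] 5 [358.9 726.6] [359.  753.4]
 brass [152.2  96.7] 10 [324.2 707.6] [323.7 734.1]
 brass [ 84.  104.1] 9 [ 75.1 718.2] [ 70.  744.9]
 brass [259.  147.6] 14 [606.  199.1] [610.7 216.2]
 brass [271.2 162.5] 18 [615.3 109.1] [620.2 124.5]
 brass [284.5 177.5] 25 [626.   28.2] [631.1  42.2]
 brass [299.2 194.8] 24 [635.4 -53.7] [640.6 -41.2]
 brass [379.  202.2] 4 [ 802.3 -137. ] [ 810.6 -126.1]
 brass [384.9 203.3] 7 [ 813.2 -144.6] [ 821.6 -133.7]
 brass [402.9 216. ] 24 [ 826.7 -197. ] [ 835.5 -187.2]
 brass [411.2 216.5] 8 [ 843.1 -204.1] [ 852.1 -194.4]
 brass [339.5 323.5] 4 [ 571.4 -408. ] [ 575.5 -402. ]
 red [311. 208.] 231 [ 640.9 -114.6]
 red [336.  302.1] 233 [ 582.7 -369.8]
```

View pics/crop.png

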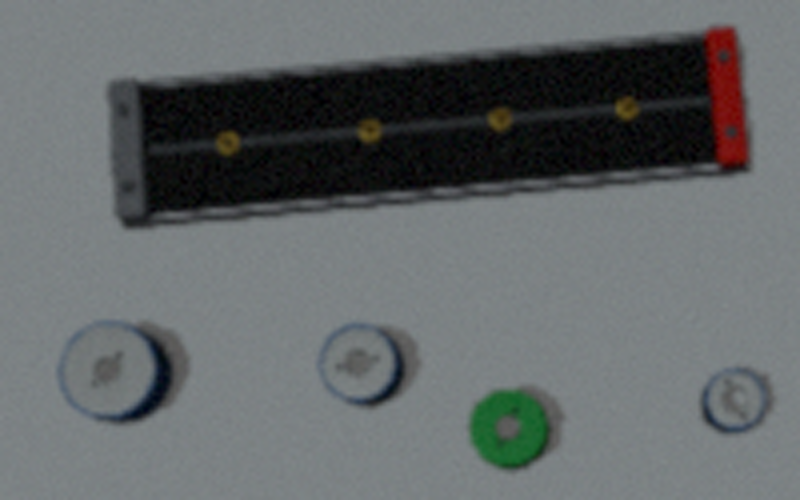

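The crop confirms four saws with blue walls and steel tops: 60 at top-image (127,222), 48 at (189,220) and 38 at (283,229), plus 29 at (355,227) outside the crop. Diameters measured from depth (60.4, 47.7, 37.7 and 29.1 mm) match. The green one has a painted green top, so it stays. The pegs run from the red stop leftward: (636.8,-47.5), (628.3,33.4), (618.7,116.2) and (608.6,206.3).

I'll grip across the rail so the fingers clear the neighbouring saws, and start with the 29.

Call:
move_arm(deltas=[[[0.085,0.044,-0.032,0.0125,-10],[0.085,0.088,-0.064,0.025,-20],[0.085,0.132,-0.096,0.0375,-30],[0.085,0.176,-0.128,0.05,-40],[0.085,0.22,-0.16,0.0625,-50],[0.085,0.264,-0.192,0.075,-60],[0.085,0.308,-0.224,0.0875,-70],[0.085,0.353,-0.255,0.1,-79],[0.085,0.353,-0.255,0.1,-79],[0.085,0.353,-0.255,0.1,-79],[0.085,0.353,-0.255,0.1,-79]]], squeeze=40)

```text
t: 1.48
tcp_pos: [461.6, -296.7, 131.3]
orientation: [0.0, 0.668, 0.744, -0.0]
force: [-0.3, -1.0, -0.1]
grip_width: 85.0
finger_force: 0.0
```

Call:
move_arm(deltas=[[[0.085,0.002,0.001,0.04,0],[0.085,0.002,0.001,0.08,0],[0.085,0.002,0.001,0.105,0],[0.085,0.002,0.001,0.119,0],[0.085,0.002,0.001,0.119,0],[0.0,0.002,0.001,0.119,0],[0.0,0.002,0.001,0.119,0],[0.0,0.002,0.001,0.119,0],[0.0,0.002,0.001,0.119,0],[0.0,0.002,0.001,0.119,0],[0.0,0.002,0.001,0.119,0],[0.0,0.002,0.001,0.119,0]]])

```text
t: 2.98
tcp_pos: [463.6, -293.4, 13.2]
orientation: [0.0, 0.667, 0.745, -0.0]
force: [-0.6, 0.4, 6.5]
grip_width: 28.5
finger_force: 39.1
```

Call:
move_arm(deltas=[[[0,0,0,-0.03,0],[0,0,0,-0.07,0],[0,0,0,-0.09,0],[0,0.025,0.022,-0.09,0],[0,0.06,0.053,-0.09,0],[0,0.095,0.084,-0.09,0],[0,0.13,0.115,-0.09,0],[0,0.165,0.146,-0.09,0],[0,0.195,0.172,-0.09,0],[0,0.215,0.19,-0.09,0],[0,0.225,0.199,-0.09,0],[0,0.225,0.199,-0.09,0],[0,0.225,0.199,-0.09,0]]])

```text
t: 4.6
tcp_pos: [635.2, -49.1, 102.0]
orientation: [0.0, 0.667, 0.745, -0.001]
force: [-0.1, -0.5, -0.4]
grip_width: 28.3
finger_force: 39.6
```

```bash
python3 - <<'E'
from h import *
s=r.sense();print(s['t'],s['tcp_pos'],s['grip_width'],s['finger_force'])
p,d=imaging.get_image('side')
cv2.imwrite('pics/s1.png',cv2.resize(p[90:250,180:380,::-1],None,fx=3.5,fy=3.5,interpolation=cv2.INTER_CUBIC))
E
```

```text
4.6 [635.20706601 -49.10133305 102.03994865] 28.264577525604246 39.56991361454129
```

View pics/s1.png

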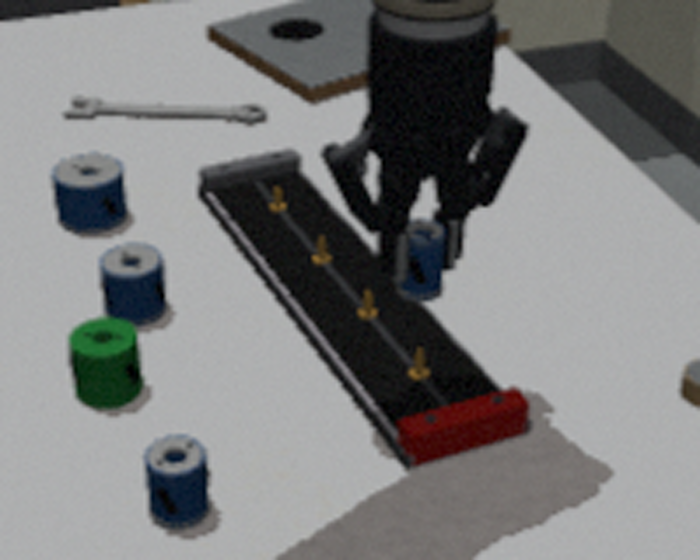

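The saw hangs upright above the rail at crop (423,265), beside the first peg in line with its column (418,365), and it hasn't slipped. Now I'll lower it.

Call:
move_arm(deltas=[[[0,0.0015,0.0015,0.02,0],[0,0.0015,0.0015,0.035,0],[0,0.0015,0.0015,0.05,0],[0,0.0015,0.0015,0.06,0],[0,0.0015,0.0015,0.068,0],[0,0.0015,0.0015,0.072,0],[0,0.0015,0.0015,0.072,0]]])

```text
t: 5.52
tcp_pos: [637.3, -45.6, 30.3]
orientation: [0.0, 0.666, 0.746, -0.0]
force: [-0.4, 0.4, -1.1]
grip_width: 28.3
finger_force: 39.6
```

Call:
move_arm(deltas=[[[0,0,0,0.001,0],[0.05,0,0,0.001,0],[0.085,0,0,0.001,0],[0.085,0,0,0.001,0],[0.085,0,0,0.001,0],[0.085,0,0,-0.02,0],[0.085,0,0,-0.06,0],[0.085,0,0,-0.1,0],[0.085,-0.012,-0.045,-0.1,0],[0.085,-0.024,-0.09,-0.1,0],[0.085,-0.036,-0.14,-0.1,0],[0.085,-0.05,-0.192,-0.1,0],[0.085,-0.05,-0.192,-0.1,0],[0.085,-0.05,-0.192,-0.1,0],[0.085,-0.05,-0.192,-0.1,0]]])

```text
t: 7.4
tcp_pos: [453.8, -116.1, 131.1]
orientation: [0.001, 0.666, 0.746, 0.001]
force: [-0.4, 0.4, 0.1]
grip_width: 85.0
finger_force: 0.0
```

```bash
python3 - <<'E'
from h import *
p,d=imaging.get_image('side')
cv2.imwrite('pics/s2.png',cv2.resize(p[90:250,180:380,::-1],None,fx=3.5,fy=3.5,interpolation=cv2.INTER_CUBIC))
E
```

```text
(no output)
```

View pics/s2.png

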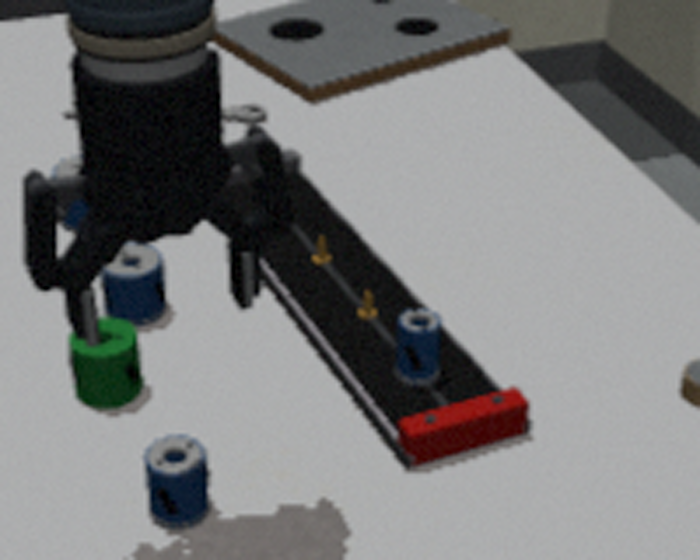

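The 29 sits upright and flat over the first peg at crop (418,345), next to the red stop. Next is the 38.

Call:
move_arm(deltas=[[[0.085,-0.001,-0.002,0.04,0],[0.085,-0.001,-0.002,0.08,0],[0.085,-0.001,-0.002,0.105,0],[0.085,-0.001,-0.002,0.119,0],[0.085,-0.001,-0.002,0.119,0],[0,-0.001,-0.002,0.119,0],[0,-0.001,-0.002,0.119,0],[0,-0.001,-0.002,0.119,0],[0,-0.001,-0.002,0.119,0],[0,-0.001,-0.002,0.119,0],[0,-0.001,-0.002,0.119,0]]])

```text
t: 8.82
tcp_pos: [450.8, -118.2, 12.3]
orientation: [0.001, 0.666, 0.746, 0.0]
force: [-0.5, 0.1, 5.4]
grip_width: 37.4
finger_force: 39.4
```

Call:
move_arm(deltas=[[[0,0,0,-0.03,0],[0,0,0,-0.07,0],[0,0,0,-0.09,0],[0,0.015,0.022,-0.09,0],[0,0.037,0.055,-0.09,0],[0,0.06,0.09,-0.09,0],[0,0.085,0.125,-0.09,0],[0,0.106,0.158,-0.09,0],[0,0.122,0.181,-0.09,0],[0,0.1305,0.1935,-0.09,0],[0,0.1305,0.1935,-0.09,0],[0,0.1305,0.1935,-0.09,0],[0,0.1305,0.1935,-0.07,0],[0,0.1305,0.1935,-0.055,0],[0,0.1305,0.1935,-0.045,0],[0,0.1305,0.1935,-0.045,0]]])

```text
t: 10.82
tcp_pos: [627.0, 33.2, 54.9]
orientation: [-0.001, 0.666, 0.746, -0.001]
force: [-0.8, 0.5, -1.1]
grip_width: 37.5
finger_force: 40.3
```

Call:
move_arm(deltas=[[[0,0,0.001,0.01,0],[0,0,0.001,0.02,0],[0,0,0.001,0.026,0],[0,0,0.001,0.026,0],[0.05,0,0.001,0.026,0],[0.085,0,0.001,0.026,0],[0.085,0,0.001,0.026,0],[0.085,0,0.001,0.026,0],[0.085,0,0.001,0,0],[0.085,0,0,-0.04,0],[0.085,0,0,-0.075,0],[0.085,0.03,-0.045,-0.075,0],[0.085,0.06,-0.09,-0.075,0],[0.085,0.09,-0.135,-0.075,0],[0.085,0.099,-0.148,-0.075,0],[0.085,0.099,-0.148,-0.075,0],[0.085,0.099,-0.148,-0.075,0],[0.085,0.099,-0.148,-0.075,0]]])

```text
t: 13.08
tcp_pos: [471.1, 114.5, 131.2]
orientation: [0.0, 0.667, 0.745, 0.0]
force: [0.2, 0.6, 1.5]
grip_width: 85.1
finger_force: 0.0
```

```bash
python3 - <<'E'
from h import *
p,d=imaging.get_image('side')
cv2.imwrite('pics/s3.png',cv2.resize(p[90:250,180:380,::-1],None,fx=3.5,fy=3.5,interpolation=cv2.INTER_CUBIC))
E
```

```text
(no output)
```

View pics/s3.png

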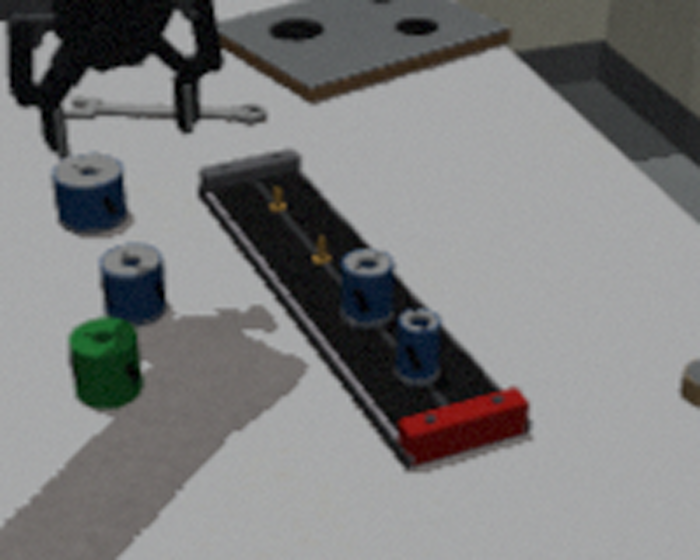

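The 38 sits flat over the second peg at crop (368,290), and the arm is above the 48.

Call:
move_arm(deltas=[[[0.085,0,-0.002,0.04,0],[0.085,0,-0.002,0.08,0],[0.085,0,-0.002,0.105,0],[0.085,0,-0.002,0.121,0],[0.085,0,-0.002,0.121,0],[0,0,-0.002,0.121,0],[0,0,-0.002,0.121,0],[0,0,-0.002,0.121,0],[0,0,-0.002,0.121,0],[0,0,-0.002,0.121,0],[0,0,-0.002,0.121,0]]])

```text
t: 14.5
tcp_pos: [468.5, 115.1, 11.5]
orientation: [0.001, 0.666, 0.746, 0.001]
force: [-0.8, -0.2, 6.0]
grip_width: 47.6
finger_force: 40.5
```

Call:
move_arm(deltas=[[[0,0,0,-0.03,0],[0,0,0,-0.07,0],[0,0,0,-0.09,0],[0,-0.002,0.02,-0.09,0],[0,-0.006,0.053,-0.09,0],[0,-0.01,0.09,-0.09,0],[0,-0.014,0.125,-0.09,0],[0,-0.016,0.143,-0.09,0],[0,-0.016,0.1495,-0.09,0],[0,-0.016,0.1495,-0.09,0],[0,-0.016,0.1495,-0.09,0],[0,-0.016,0.1495,-0.07,0],[0,-0.016,0.1495,-0.055,0],[0,-0.016,0.1495,-0.045,0],[0,-0.016,0.1495,-0.045,0]]])

```text
t: 16.38
tcp_pos: [617.3, 115.5, 53.9]
orientation: [-0.001, 0.666, 0.746, -0.001]
force: [1.2, -0.5, -1.1]
grip_width: 47.6
finger_force: 41.8
```

Call:
move_arm(deltas=[[[0,0,0.001,0.01,0],[0,0,0.001,0.02,0],[0,0,0.001,0.026,0],[0,0,0.001,0.026,0],[0.06,0,0.001,0.026,0],[0.085,0,0.001,0.026,0],[0.085,0,0.001,0.026,0],[0.085,0,0.001,0.026,0],[0.085,0,0.001,0,0],[0.085,0,0,-0.04,0],[0.085,0,0,-0.075,0],[0.085,0.04,-0.033,-0.075,0],[0.085,0.08,-0.066,-0.075,0],[0.085,0.12,-0.1,-0.075,0],[0.085,0.16,-0.132,-0.075,0],[0.085,0.169,-0.14,-0.075,0],[0.085,0.169,-0.14,-0.075,0],[0.085,0.169,-0.14,-0.075,0]]])

```text
t: 18.62
tcp_pos: [461.6, 266.6, 130.2]
orientation: [0.0, 0.668, 0.745, -0.0]
force: [0.2, -0.3, 1.1]
grip_width: 85.1
finger_force: 0.0
```

```bash
python3 - <<'E'
from h import *
p,d=imaging.get_image('side')
cv2.imwrite('pics/s4.png',cv2.resize(p[90:250,180:380,::-1],None,fx=3.5,fy=3.5,interpolation=cv2.INTER_CUBIC))
E
```

```text
(no output)
```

View pics/s4.png

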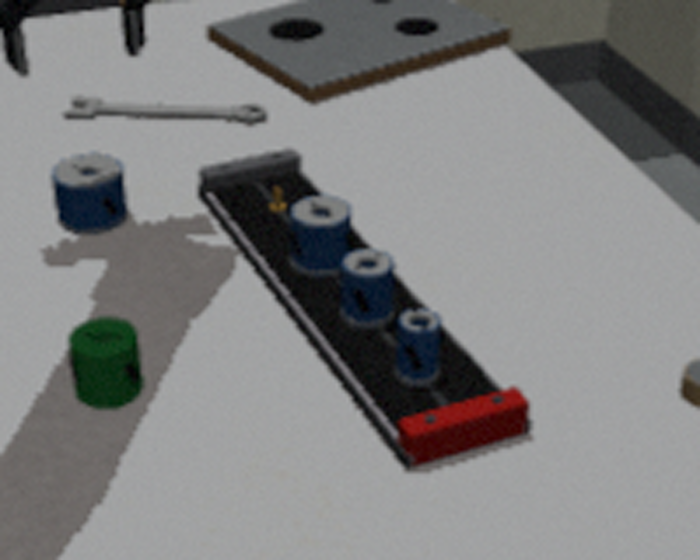

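The 48 is seated on the third peg at crop (320,235). Last is the 60.

Call:
move_arm(deltas=[[[0.085,0.001,-0.001,0.04,0],[0.085,0.001,-0.001,0.07,0],[0.085,0.001,-0.001,0.09,0],[0.085,0.001,-0.001,0.105,0],[0.085,0.001,-0.001,0.122,0],[0.085,0.001,-0.001,0.122,0],[0,0.001,-0.001,0.122,0],[0,0.001,-0.001,0.122,0],[0,0.001,-0.001,0.122,0],[0,0.001,-0.001,0.122,0],[0,0.001,-0.001,0.122,0]]])

```text
t: 20.05
tcp_pos: [459.5, 269.3, 9.3]
orientation: [0.0, 0.666, 0.746, 0.001]
force: [-1.0, -1.3, 6.2]
grip_width: 59.5
finger_force: 43.2
```

Call:
move_arm(deltas=[[[0,0,0,-0.03,0],[0,0,0,-0.07,0],[0,0,0,-0.09,0],[0,-0.011,0.02,-0.09,0],[0,-0.028,0.05,-0.09,0],[0,-0.048,0.085,-0.09,0],[0,-0.067,0.118,-0.09,0],[0,-0.076,0.135,-0.09,0],[0,-0.0795,0.141,-0.09,0],[0,-0.0795,0.141,-0.09,0],[0,-0.0795,0.141,-0.09,0],[0,-0.0795,0.141,-0.07,0],[0,-0.0795,0.141,-0.055,0],[0,-0.0795,0.141,-0.045,0],[0,-0.0795,0.141,-0.045,0]]])

```text
t: 21.92
tcp_pos: [607.2, 205.4, 51.8]
orientation: [-0.001, 0.666, 0.746, -0.001]
force: [0.8, 0.9, -1.4]
grip_width: 59.5
finger_force: 44.1
```

Call:
move_arm(deltas=[[[0,0,0.001,0.01,0],[0,0,0.001,0.02,0],[0,0,0.001,0.026,0],[0,0,0.001,0.026,0],[0.07,0,0.001,0.026,0],[0.085,0,0.001,0.026,0],[0.085,0,0.001,0.026,0],[0.085,0,0.001,0.026,0],[0.085,0,0.001,0.005,0],[0.085,0,0,-0.04,0],[0.085,0,0,-0.09,0],[0.085,0,-0.04,-0.13,0],[0.085,0,-0.08,-0.15,0],[0.085,0,-0.12,-0.15,0],[0.085,0,-0.12,-0.15,0],[0.085,0,-0.12,-0.15,0]]])

```text
t: 23.92
tcp_pos: [489.7, 192.4, 204.5]
orientation: [0.001, 0.667, 0.745, 0.001]
force: [-0.1, 0.2, 0.4]
grip_width: 84.9
finger_force: 0.0
```

```bash
python3 - <<'E'
from h import *
p,d=imaging.get_image('side')
cv2.imwrite('pics/s5.png',cv2.resize(p[90:250,180:380,::-1],None,fx=3.5,fy=3.5,interpolation=cv2.INTER_CUBIC))
for n,D in((('top'),0),(('side'),0)):
    c=imaging.get_calibration(n);p,d=imaging.get_image(n);W=world(c,d)
    for i,q in enumerate([(636.8,-47.5),(628.3,33.4),(618.7,116.2),(608.6,206.3)]):
        m=(np.hypot(W[...,0]-q[0],W[...,1]-q[1])<38)&(W[...,2]>56)&(W[...,2]<75)&(d>0)
        vs,us=np.nonzero(m)
        if len(us):print(n,i,len(us),'off',(ray(c,us.mean(),vs.mean(),62)-q).round(1),'z',np.median(W[m][:,2]).round(1))
E
```

```text
top 0 80 off [1.7 0.4] z 62.3
top 1 153 off [0.9 0.1] z 62.0
top 2 264 off [ 0.9 -0.7] z 62.4
top 3 433 off [ 1.1 -1.6] z 62.3
side 0 78 off [-3.2 -3. ] z 61.4
side 1 115 off [-3.7 -3.5] z 61.9
side 2 146 off [-3.3 -3.9] z 62.2
side 3 193 off [-3.5 -5.4] z 62.3
```

View pics/s5.png

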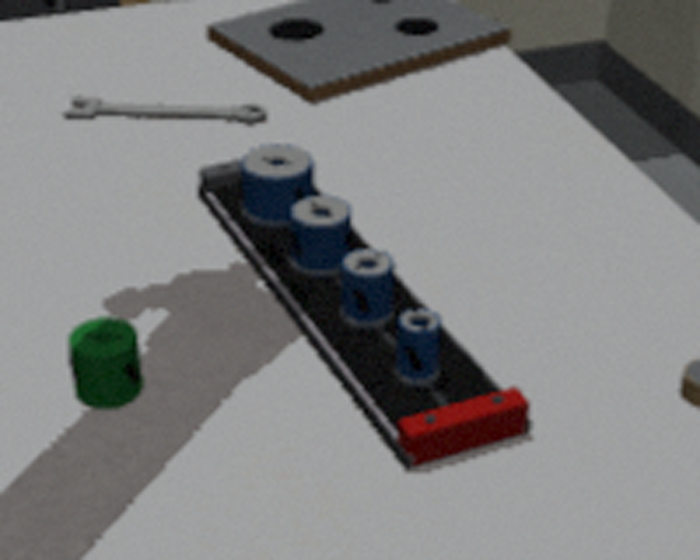

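All four saws stand flat (tops at about 62 mm, so rims at 16), in size order from the red stop. They are within about 2 mm of their pegs in the top view, and the arm is clear.

```bash
python3 -c "
from cell import r
print(r.hand_in())"
```

```text
the job is handed in; nothing more can be done
None
```

I put the four blue hole saws on the rail pegs, smallest at the red stop to largest at the far end, all flat on the rubber and released, and handed the job in at about 24 s; the valve and the green look-alike were not touched, and no verdict came back.

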